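# Slide the parts pot and the parts tin to their marked places

### The job

On the assembly bench, slide the open round pot into the painted round outline and the open square tin into the painted square outline, with the tin's sides lined up with its outline. Slide them along the bench, flat on it all the way (do not lift or tip them), and leave every other thing on the bench where it is, including the small brass bush standing in the middle.

Things in the scene. Friction and masses are not known exactly. Their poses are not given: they have to be found in the camera images.
- pot: open, empty, flat-bottomed round steel pot, loose, 0.4 to 0.85 kg: outside diameter 96 mm, height 50 mm, wall and floor 4 mm thick (inside diameter 88 mm). Two wire ears reach 61 mm from the axis at its +y and -y sides, 40 mm up. Origin: centre of the underside, z up along the axis. It starts in the row nearer the robot, left or right. The ears' direction is free
- tin: open, empty square steel tin, loose, about 0.4 to 0.85 kg, with a flat bottom: outside 92 x 92 mm, height 50 mm, wall and floor 4 mm thick (inside 84 x 84 mm). Origin: centre of the underside; x and y run along its sides, z up. It starts in the row nearer to the robot, on the other side from the pot
- round_mark: round outline in black paint on the bench, flush (nothing to catch on), 6 mm line, inside diameter 124 mm, outside 136 mm. Origin: its centre, on the bench top. It lies in the row farther from the robot, to the left or the right
- square_mark: square outline in black paint on the bench, flush (nothing to catch on), 6 mm line, inside 120 x 120 mm, outside 132 x 132 mm. Origin: its centre, on the bench top; x and y run along its sides. It lies in the farther row, on the other side from the round one. The tin may stand in it in any of the four quarter turns
- bush: small brass bush, loose, standing upright in the middle (0.56 m ahead of the robot base) between the near row (centres 0.43 to 0.47 m ahead) and the far row (0.65 to 0.69 m): 22 mm diameter, 28 mm high, origin at the centre of its underside. Leave it alone: straight diagonal slides between the rows may run into it
- bottle: bystander: white plastic bottle standing on the left, 56 mm diameter, 150 mm high, origin at the centre of its underside
- screwdriver: bystander: screwdriver lying on the left, origin on the bench under it
- can: bystander: can standing on the right, 66 mm diameter, 90 mm high, origin at the centre of its underside
- tape: bystander: cardboard ring lying flat on the right, 90 mm diameter, 24 mm high, origin at the centre of its underside
- wrench: bystander: wrench lying on the right, origin on the bench under it
- driver: bystander: white lamp driver box lying beyond the outlines, 45 x 130 x 30 mm, origin at the centre of its underside

How it is judged:
At the end, for the whole second after the job is handed in: Pot axis within 16 mm of the round outline's centre; tin centre within 20 mm of the square outline's centre, its sides within 0.25 rad of the outline's (any quarter turn); both flat on the bench (underside below 4 mm, tilt below 0.05 rad) and at rest (below 0.01 m/s) (horizontal distance between pot and round_mark below 0.016 m and height (world z) of each of pot, tin below 0.004 m and angle between each of pot, tin's own z axis and vertical below 0.05 rad and linear speed of each of pot, tin below 0.01 m/s and horizontal distance between tin and square_mark below 0.02 m and (angle between the x axis of tin and the x axis of square_mark, either way round below 0.25 rad or angle between the x axis of tin and the y axis of square_mark, either way round below 0.25 rad)); the robot touches nothing.
It fails at once if the pot is lifted (origin more than 12 mm above the bench) or tipped by more than 0.2 rad (height (world z) of pot above 0.012 m or angle between pot's own z axis and vertical above 0.2 rad).
It fails at once if the tin is lifted (origin more than 12 mm above the bench) or tipped by more than 0.2 rad (height (world z) of tin above 0.012 m or angle between tin's own z axis and vertical above 0.2 rad).
It fails at once if the bush or another bystander is moved by more than 25 mm (distance of any of bush, bottle, screwdriver, can, tape, wrench, driver from where it was at the start of the episode above 0.025 m).
It also fails if it takes over 67 s, if anything falls off the work surface, if the arm or the gripper's body presses on something with over 40 N, if the wrist force passes 120 N, or if a joint passes its speed limit or range.

### The arm

A 6-joint arm with a two-finger parallel gripper is mounted at the origin on the work surface. World frame = base frame: x ahead of the robot, y to its left, z up, the work surface at z = 0. Lengths are in m, angles in rad, forces in N, time in s.
With the tool pointing down it reaches from about 0.325 to 0.85 m from the base axis. Payload 15.5 kg.
Tool frame: the origin (TCP) lies on the centre line of the jaws, within the pads' length; the fingertips stand 22 mm ahead of it and the grasp point (between the pads) lies 3 mm ahead of it; z points along the fingers, y is the line along which they close (so a half turn about z gives the same grasp; the last joint's range is limited). The gripper opens to 91 mm and grips with 3 to 60 N. Pads are 32 mm wide; open, the fingers measure 118 mm over their backs; the gripper's body (76 mm by 178 mm) begins 60 mm behind the grasp point.
Start: joints at [-1.312, 0.494, 1.345, -0, 1.302, -0.096], TCP at [0.217, -0.586, 0.236] pointing down, gripper open.
Joint ranges: [-2.91, 2.91], [-0.82, 2.16], [0.22, 2.67], [-1.22, 4.37], [0.12, 2.79], [-3.08, 3.08]. Speed limits (rad/s): [1.89, 1.89, 2.57, 3.01, 3.01, 3.01].

### API

Orientations are given as a unit quaternion [x, y, z, w].
In Python, from plant import robot gives the robot as it stands.
- The arm moves only by the tool servo_tool, never from a script. Its arguments are lists of equal length, an entry for each row: "fingers": the opening, from 0 (shut) to 1 (fully open); "delta_pos": the shift along the tool's x, y, z in m, a list of three; "turn": the turn about the tool's z in degrees. A call has 1 to 5 rows; each row is the pose to reach, as a shift and turn from the pose commanded when the call began, along the tool's axes at that moment; what a row does not reach only later rows make up. A row lasts 1/10 s, in which the tool goes at most 50 mm and 8.59 degrees, less where a joint would pass 70% of its speed; a pose out of reach is approached as far as the arm can. A call with a gripper value outside its range is refused whole. The fingers move at their own pace and stop on an object; "grip_force" is the grip in N (left out, the last holds). Time passes only in rows, so rows that repeat a pose let the fingers close. It gives the time, the measured TCP pose, the force, the opening and the grip force at its end, in the units of the state.
- robot.get_state(): the state, without advancing time (a new reading comes with each control period).
- robot.capture(name): name is "side" or "top" or "wrist"; returns the picture (384x512x3 uint8, red, green, blue); there is no depth.
- robot.camera_params(name): a dict with "vertical_fov" (degrees; the focal length in pixels is half the picture's height over the tangent of half this angle, whatever the lens; pixels are square), "cx", "cy" (the principal point, pixels), "R" (3x3) and "t" (3): a world point X has camera coordinates R X + t. Camera axes: x right, y down, z forward; pixel columns grow to the right and rows downward; lengths in m; the calibration is good to about 2 mm. A picture is of the moment at which its call begins: read the wrist's pose just before it. camera_params takes no time and is no camera call; for the wrist camera it gives the pose at the moment of the call.
- robot.close_job(): hands the job in; it is judged then, once.
The state is a dict: "time": time; "joint_pos": joint angles; "joint_velocities": joint speeds; "effort": joint torques, N m; "tool_pos": TCP position; "tool_rot": TCP orientation; "force": force on the tool from outside, world axes, zero at the start; "torque": the same for the moment, N m; "finger_gap": opening from 0.0 (shut) to 1.0 (fully open); "grasp_force": force on a finger pad.
Only numpy, scipy, OpenCV 4.12 (cv2) and the standard library are available. Lean on these libraries where they do the work, as an engineer would, in place of code of your own. Each camera call takes 0.05 s, during which the arm holds its last target. There are 200 camera calls.

## Working session

There is one attempt and no reset: what is moved stays moved. The work goes in short steps, Python scripts to look and compute and a tool call to move; the robot and the scene stay as the last step left them, time stands still between calls to the robot, and variables do not carry over. Pictures are saved under pics/ and viewed, at most 10 in all, crops included, and the job is handed in when it is done.

Besides the shell and the picture viewer there is one more tool, called after "Request:" in YAML: its name, and indented under it one key for each argument. servo_tool: Moves the arm, as the interface text tells. Its arguments: {"type":"object","properties":{"fingers":{"type":"array"},"delta_pos":{"type":"array"},"turn":{"type":"array"},"grip_force":{"type":"number"}},"required":["fingers","delta_pos","turn"]}

```bash
mkdir -p pics; python3 - <<'E'
from plant import robot
import cv2,numpy as np
for n in("top","side"):
    cv2.imwrite(f"pics/{n}0.png",robot.capture(n)[:,:,::-1]); p=robot.camera_params(n); print(n,p)
s=robot.get_state();print(s['time'],s['tool_pos'],s['tool_rot'],s['finger_gap'])
E
```

```text
top {'vertical_fov': 55.425439118550734, 'cx': 253.32537330913024, 'cy': 194.04640051313677, 'R': array([[-0.03835127, -0.9992565 ,  0.00395305],
       [-0.97695359,  0.03666343, -0.21027952],
       [ 0.20997825, -0.01192643, -0.97763331]]), 't': array([0.02650352, 0.60369801, 0.9265753 ])}
side {'vertical_fov': 42.66642325223333, 'cx': 260.8764950970944, 'cy': 183.46052236299687, 'R': array([[-0.88332071, -0.46826534,  0.02172758],
       [-0.28507256,  0.49980187, -0.81788246],
       [ 0.37212653, -0.72864646, -0.57497495]]), 't': array([0.53786976, 0.2013603 , 1.30063143])}
0.1 [ 0.21645481 -0.58599042  0.23539832] [ 9.84395284e-01  1.75970544e-01 -5.14358831e-05 -5.37883405e-04] 1.0021099087095633
```

View pics/top0.png

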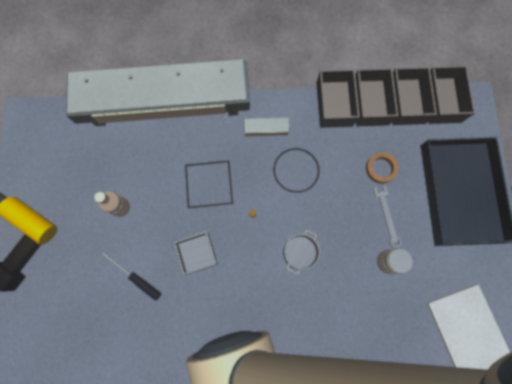

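The top view shows the square outline at about (208,184), the round outline at (296,170), the tin at (196,253), the pot at (301,252) and the bush at (252,213). Each vessel is on the same side as its outline, so no diagonal slides are needed.

```bash
cat > h.py <<'E'
from plant import robot
import cv2,numpy as np
from scipy.spatial.transform import Rotation as Ro
def cast(p,uv,z):
    f=192/np.tan(np.radians(p['vertical_fov']/2)); uv=np.atleast_2d(uv).astype(float)
    d=np.c_[(uv[:,0]-p['cx'])/f,(uv[:,1]-p['cy'])/f,np.ones(len(uv))]@p['R']
    c=-p['R'].T@p['t']; return (c+d*((z-c[2])/d[:,2])[:,None])[:,:2]
def proj(p,X):
    f=192/np.tan(np.radians(p['vertical_fov']/2)); q=p['R']@np.array(X)+p['t']; return q[:2]/q[2]*f+[p['cx'],p['cy']]
def rect(pts):
    r=cv2.minAreaRect((pts*1000).astype(np.float32)); return np.round(r[0],1),np.round(r[1],1),(r[2]+45)%90-45
E
python3 - <<'E'
from h import *
im=cv2.imread("pics/top0.png");p=robot.camera_params("top");g=cv2.cvtColor(im,cv2.COLOR_BGR2GRAY);hsv=cv2.cvtColor(im,cv2.COLOR_BGR2HSV)
def show(nm,m,box,z):
    x0,y0,x1,y1=box; k=np.zeros_like(m);k[y0:y1,x0:x1]=m[y0:y1,x0:x1]
    ys,xs=np.nonzero(k); w=cast(p,np.c_[xs,ys],z); print(nm,len(xs),rect(w),np.round(cv2.minEnclosingCircle((w*1000).astype(np.float32))[0],1),np.round(w.mean(0)*1000,1))
dark=(g<70).astype(np.uint8)
print(g[230,160],g[252,300],g[184,186],hsv[253,196],hsv[230,160])
light=((hsv[:,:,1]<45)).astype(np.uint8)
for nm,m,b,z in[("sq",dark,(175,150,242,220),0),("rd",dark,(265,140,330,200),0),("tin",light,(168,225,226,282),.05),("pot",light,(270,222,332,282),.05)]: show(nm,m,b,z)
m=(hsv[:,:,1]>110).astype(np.uint8); show("bush",m,(240,200,265,225),.014)
cv2.imwrite("pics/m.png",np.hstack([cv2.resize(im[135:285,165:335],None,fx=2.3,fy=2.3),cv2.cvtColor(cv2.resize((light*255)[135:285,165:335],None,fx=2.3,fy=2.3),cv2.COLOR_GRAY2BGR)]))
E
```

```text
122 146 89 [107  30 161] [109  46 139]
sq 0 (array([0., 0.]), array([0., 0.]), 0.0) [0. 0.] [nan nan]
rd 0 (array([0., 0.]), array([0., 0.]), 0.0) [0. 0.] [nan nan]
tin 1935 (array([454.1, 161.9]), array([155.4, 147.1]), -2.1688995361328125) [455.5 165.5] [453.  163.7]
pot 1893 (array([ 447.6, -117.2]), array([166.1, 155.5]), -2.2028732299804688) [ 447.8 -112.1] [ 446.7 -119.5]
bush 23 (array([560.6,   8.8]), array([11.3, 11.4]), -2.1629486083984375) [560.5   7.7] [560.5   8.3]<stdin>:5: RuntimeWarning: Mean of empty slice.
  ret = um.true_divide(
```

View pics/m.png

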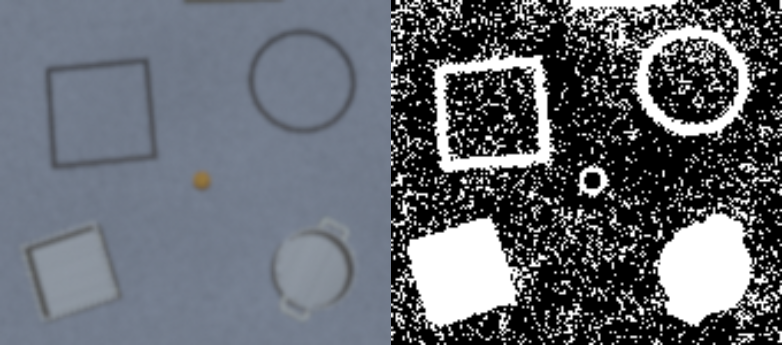

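The crop shows both outlines clearly. The tin is tilted about 15° and the pot's ears point to lower left and upper right. Only the masks need noise cleaning.

```bash
python3 - <<'E'
from h import *
im=cv2.GaussianBlur(cv2.imread("pics/top0.png"),(3,3),0);p=robot.camera_params("top");g=cv2.cvtColor(im,cv2.COLOR_BGR2GRAY);hsv=cv2.cvtColor(im,cv2.COLOR_BGR2HSV)
def big(m,box):
    x0,y0,x1,y1=box;k=np.zeros_like(m);k[y0:y1,x0:x1]=m[y0:y1,x0:x1]
    n,l,s,_=cv2.connectedComponentsWithStats(k);return (l==1+np.argmax(s[1:,4])).astype(np.uint8)
def show(nm,m,z):
    ys,xs=np.nonzero(m);w=cast(p,np.c_[xs,ys],z);print(nm,len(xs),rect(w),np.round(np.array(cv2.minEnclosingCircle((w*1000).astype(np.float32))[0]),1),cv2.minEnclosingCircle((w*1000).astype(np.float32))[1])
dark=(g<112).astype(np.uint8)
show("sq",big(dark,(175,150,242,220)),0);show("rd",big(dark,(265,140,330,200)),0)
l=(hsv[:,:,1]<39).astype(np.uint8)
k=lambda n:cv2.getStructuringElement(cv2.MORPH_ELLIPSE,(n,n))
t=cv2.morphologyEx(big(l,(168,225,226,282)),cv2.MORPH_OPEN,k(7));show("tin",t,.04)
q=big(l,(270,222,332,282));show("pot+ears",q,.045)
q=cv2.morphologyEx(q,cv2.MORPH_OPEN,k(27));show("pot",q,.045)
E
```

```text
sq 689 (array([654.2, 131.7]), array([138.4, 138.4]), 3.754275321960449) [653.5 131.6] 93.34346771240234
rd 542 (array([ 688. , -125.1]), array([140. , 139.7]), 42.600486755371094) [ 686.9 -124.8] 71.2293930053711
tin 1393 (array([454.6, 165.3]), array([ 99.5, 101.6]), 16.459142684936523) [453.8 166.2] 66.69171905517578
pot+ears 1285 (array([ 447.5, -118.3]), array([ 97.4, 119.9]), 26.609540939331055) [ 446.6 -119. ] 64.229248046875
pot 1137 (array([ 448.4, -118.3]), array([ 96.6, 101. ]), -3.1762466430664062) [ 448.3 -118.4] 53.03128433227539
```

Request:
servo_tool:
  fingers: [0.6, 0.6, 0.6, 0.6, 0.6]
  delta_pos:
    - [35, -35, 0]
    - [0, 0, 0]
    - [0, 0, 0]
    - [0, 0, 0]
    - [0, 0, 0]
  turn: [0, 0, 0, 0, 100000]
  grip_force: -1

```text
1 to 5 rows of numbers within range
```

That call had nonsense values in it (my mistake). It was refused, so nothing moved. Sending the proper move in metres.

Request:
servo_tool:
  fingers: [0.6, 0.6, 0.6, 0.6, 0.6]
  delta_pos:
    - [0.035, -0.035, 0]
    - [0.07, -0.07, 0]
    - [0.105, -0.103, 0]
    - [0.14, -0.137, 0]
    - [0.175, -0.171, 0]
  turn: [3, 6, 9, 12, 15]
  grip_force: 25

```text
time: 0.6
tool_pos: [0.3218, -0.3633, 0.2358]
tool_rot: [0.999, 0.045, -0.0, -0.0]
force: [1.3, -0.5, 0.4]
finger_gap: 0.608
grasp_force: 0.0
```

Request:
servo_tool:
  fingers: [0.6, 0.6, 0.6, 0.6, 0.6]
  delta_pos:
    - [0.024, -0.04, 0]
    - [0.048, -0.08, 0]
    - [0.072, -0.12, 0]
    - [0.096, -0.16, 0]
    - [0.12, -0.2, 0]
  turn: [4, 8, 12, 16, 20]

```text
time: 1.1
tool_pos: [0.4229, -0.1532, 0.2359]
tool_rot: [0.992, -0.13, -0.0, 0.0]
force: [1.7, -0.9, -0.2]
finger_gap: 0.599
grasp_force: 0.0
```

```bash
cat >> h.py <<'E'
def go(x,y,z,yaw):
    s=robot.get_state();R=Ro.from_quat(s['tool_rot']).as_matrix();d=R.T@(np.array([x,y,z])-s['tool_pos'])
    y0=np.degrees(np.arctan2(R[1,0],R[0,0]));print(round(s['time'],2),np.round(s['tool_pos'],4),'yaw',round(y0,1),'delta',np.round(d,4),'turn',round(y0-yaw,1))
E
python3 -c "
from h import *;go(.46,-.074,.1,-15)"
```

```text
1.1 [ 0.4229 -0.1532  0.2359] yaw -14.9 delta [ 0.0154 -0.0861  0.1359] turn 0.1
```

Request:
servo_tool:
  fingers: [0.6, 0.6, 0.6, 0.6, 0.6]
  delta_pos:
    - [0.007, -0.043, 0]
    - [0.015, -0.086, 0]
    - [0.015, -0.086, 0.04]
    - [0.015, -0.086, 0.07]
    - [0.015, -0.086, 0.07]
  turn: [0, 0, 0, 0, 0]

```text
time: 1.6
tool_pos: [0.4569, -0.0747, 0.1631]
tool_rot: [0.992, -0.128, -0.003, -0.0]
force: [0.4, 0.6, 0.5]
finger_gap: 0.599
grasp_force: 0.0
```

```bash
python3 -c "
from h import *;go(.46,-.074,.04,-15);p=robot.camera_params('wrist')
im=robot.capture('wrist');cv2.imwrite('pics/w1.png',im[:,:,::-1]);print(proj(p,(.46,-.074,.05)),proj(p,(.448,-.118,.05)))
print(proj(p,(.448,-.07,.05)),proj(p,(.448,-.166,.05)))"
```

```text
1.6 [ 0.4569 -0.0747  0.1631] yaw -14.7 delta [ 0.0036 -0.0014  0.1231] turn 0.3
[256.75209682 193.86567977] [312.42042574 194.45729548]
[255.76520871 208.53245076] [370.45412637 180.03967623]
```

View pics/w1.png

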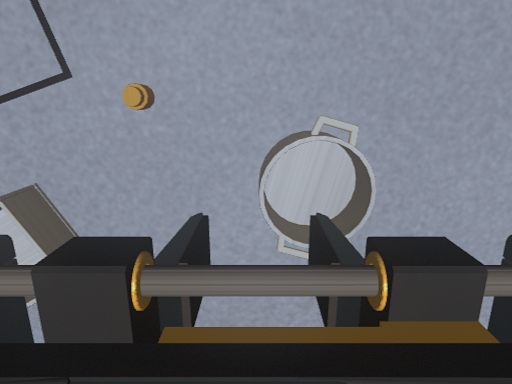

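The pot rim's centre is at about (318,190), about 4 mm right of where I predicted. The ears lie fore and aft and are clear of the left wall that I will grip.

Request:
servo_tool:
  fingers: [0.6, 0.6, 0.6, 0.6, 0.6]
  delta_pos:
    - [0.006, 0.002, 0.03]
    - [0.006, 0.002, 0.07]
    - [0.006, 0.002, 0.1]
    - [0.006, 0.002, 0.123]
    - [0.006, 0.002, 0.125]
  turn: [0, 0, 0, 0, 0]

```text
time: 2.15
tool_pos: [0.4641, -0.0796, 0.0403]
tool_rot: [0.992, -0.129, -0.001, -0.0]
force: [-0.2, 0.0, -0.5]
finger_gap: 0.598
grasp_force: 0.0
```

Request:
servo_tool:
  fingers: [0.04, 0.04, 0.04, 0.04, 0.04]
  delta_pos:
    - [0, 0, 0]
    - [0, 0, 0]
    - [0, 0, 0]
    - [0, 0, 0]
    - [0, 0, 0]
  turn: [0, 0, 0, 0, 0]

```text
time: 2.65
tool_pos: [0.4645, -0.0793, 0.0415]
tool_rot: [0.992, -0.128, 0.0, 0.0]
force: [-0.5, 0.7, 0.4]
finger_gap: 0.193
grasp_force: 0.0
```

Request:
servo_tool:
  fingers: [0, 0, 0, 0, 0]
  delta_pos:
    - [0, 0, 0]
    - [0, 0, 0]
    - [0, 0, 0]
    - [0, 0, 0]
    - [0, 0, 0]
  turn: [0, 0, 0, 0, 0]

```text
time: 3.15
tool_pos: [0.4642, -0.0792, 0.0411]
tool_rot: [0.992, -0.128, 0.0, 0.0]
force: [-1.0, -0.9, 6.7]
finger_gap: 0.074
grasp_force: 26.3
```

```bash
python3 -c "
from h import *;go(.464+.688-.452,-.0775-.125+.122,.04,-15);print(robot.get_state()['finger_gap'])"
```

```text
3.15 [ 0.4642 -0.0792  0.0411] yaw -14.7 delta [ 0.2284 -0.0587  0.0011] turn 0.3
0.07413122981853489
```

Request:
servo_tool:
  fingers: [0, 0, 0, 0, 0]
  delta_pos:
    - [0.01, -0.002, 0]
    - [0.03, -0.007, 0]
    - [0.055, -0.014, 0]
    - [0.08, -0.02, 0]
    - [0.1, -0.025, 0]
  turn: [0, 0, 0, 0, 0]

```text
time: 3.65
tool_pos: [0.5676, -0.0803, 0.041]
tool_rot: [0.992, -0.128, -0.001, -0.0]
force: [-9.2, -1.6, 11.8]
finger_gap: 0.074
grasp_force: 25.6
```

```bash
python3 -c "
from h import *;go(.699,-.082,.041,-15);s=robot.get_state();print(s['finger_gap'],s['force'])"
```

```text
3.65 [ 0.5676 -0.0803  0.041 ] yaw -14.7 delta [ 0.1275 -0.0318 -0.0002] turn 0.3
0.07377117962567793 [-9.20812364 -1.58458837 11.84219797]
```

Request:
servo_tool:
  fingers: [0, 0, 0, 0, 0]
  delta_pos:
    - [0.025, -0.006, 0]
    - [0.05, -0.012, 0]
    - [0.075, -0.018, 0]
    - [0.1, -0.025, 0]
    - [0.12, -0.03, 0]
  turn: [0, 0, 0, 0, 0]

```text
time: 4.15
tool_pos: [0.6912, -0.0818, 0.041]
tool_rot: [0.992, -0.128, -0.001, 0.0]
force: [-9.5, -0.1, 12.5]
finger_gap: 0.076
grasp_force: 25.6
```

Request:
servo_tool:
  fingers: [0, 0]
  delta_pos:
    - [0.007, -0.002, 0]
    - [0.007, -0.002, 0]
  turn: [0, 0]

```text
time: 4.35
tool_pos: [0.6993, -0.0818, 0.0411]
tool_rot: [0.992, -0.128, 0.001, 0.0]
force: [3.7, -0.6, 2.5]
finger_gap: 0.073
grasp_force: 25.7
```

```bash
python3 -c "
from h import *;go(.699,-.082,.041,-15);s=robot.get_state();print(s['finger_gap'],s['force'])
p=robot.camera_params('top');im=robot.capture('top')[:,:,::-1];cv2.imwrite('pics/t2.png',cv2.resize(im[130:290,165:335],None,fx=3.5,fy=3.5))"
```

```text
4.35 [ 0.6993 -0.0818  0.0411] yaw -14.7 delta [-0.0002  0.0003  0.0001] turn 0.3
0.07325131934341798 [ 3.67198073 -0.62807155  2.54463461]
```

View pics/t2.png

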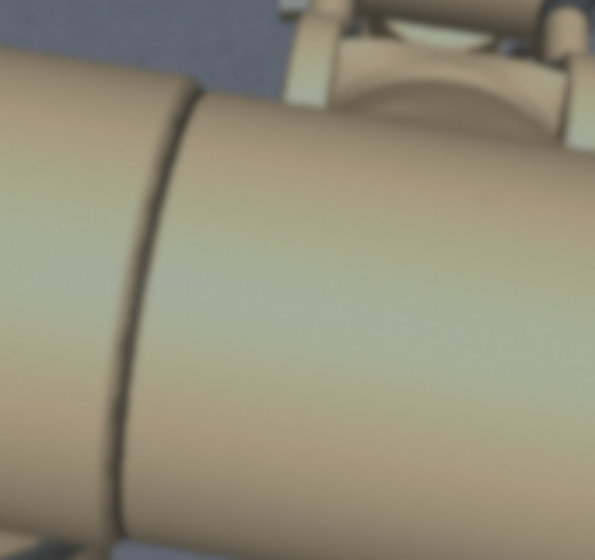

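The arm hides the bench in the top view. I will release, rise and look with the wrist camera.

Request:
servo_tool:
  fingers: [0.5, 0.5, 0.5, 0.5, 0.5]
  delta_pos:
    - [0, 0, 0]
    - [0, 0, 0]
    - [0, 0, 0]
    - [0, 0, 0]
    - [0, 0, 0]
  turn: [0, 0, 0, 0, 0]

```text
time: 4.9
tool_pos: [0.6981, -0.0817, 0.0409]
tool_rot: [0.992, -0.128, -0.0, -0.0]
force: [-0.2, 0.1, 0.3]
finger_gap: 0.48
grasp_force: 0.0
```

Request:
servo_tool:
  fingers: [0.5, 0.5, 0.5, 0.5, 0.5]
  delta_pos:
    - [0, 0, -0.02]
    - [0, 0, -0.05]
    - [0, 0, -0.09]
    - [0, 0, -0.13]
    - [0, 0, -0.17]
  turn: [0, 0, 0, 0, 0]

```text
time: 5.4
tool_pos: [0.698, -0.0817, 0.2125]
tool_rot: [0.992, -0.128, -0.0, -0.0]
force: [1.4, 0.7, -0.3]
finger_gap: 0.498
grasp_force: 0.0
```

Request:
servo_tool:
  fingers: [0.5, 0.5]
  delta_pos:
    - [-0.03, 0.02, 0]
    - [-0.03, 0.02, 0]
  turn: [0, 0]

```text
time: 5.6
tool_pos: [0.6615, -0.0943, 0.2121]
tool_rot: [0.992, -0.129, -0.0, 0.0]
force: [0.4, 0.8, -1.2]
finger_gap: 0.499
grasp_force: 0.0
```

```bash
python3 -c "
from h import *;p=robot.camera_params('wrist');im=robot.capture('wrist');cv2.imwrite('pics/w2.png',im[:,:,::-1]);np.savez('w2.npz',**p)
go(.47,.12,.2,16.5)"
```

```text
5.65 [ 0.6627 -0.0939  0.2115] yaw -14.8 delta [-0.2409 -0.1576  0.0116] turn -31.3
```

View pics/w2.png

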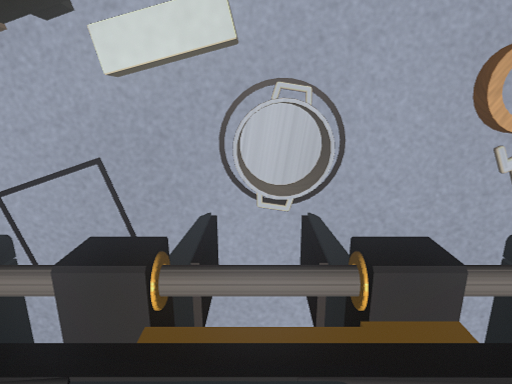

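Rim spans x 234–335 and y 97–198, so its centre is about (284.5,147.5). The ring's outer edge spans x 219–345 and y 78–204, so its centre is about (282,141).

```bash
python3 -c "
from h import *;p=dict(np.load('w2.npz'));a=cast(p,(284.5,147.5),.05);b=cast(p,(282,141),0);print(a,b,np.hypot(*(a-b)[0])*1000)
print(cast(p,[(234,147),(335,147),(284,97),(284,198)],.05))"
```

```text
[[ 0.68925238 -0.12673748]] [[ 0.68959889 -0.12788978]] 1.2032715329453174
[[ 0.70170855 -0.08116115]
 [ 0.67770221 -0.17254012]
 [ 0.73347215 -0.13693355]
 [ 0.64159525 -0.11474891]]
```

Pot is within about 1 mm of the centre. Now the tin.

Request:
servo_tool:
  fingers: [0.6, 0.6, 0.6, 0.6, 0.6]
  delta_pos:
    - [-0.04, -0.026, 0]
    - [-0.08, -0.052, 0]
    - [-0.12, -0.079, 0]
    - [-0.16, -0.105, 0]
    - [-0.2, -0.131, 0]
  turn: [-6, -12, -18, -24, -31]

```text
time: 6.15
tool_pos: [0.5029, 0.0854, 0.2106]
tool_rot: [0.99, 0.144, -0.0, -0.0]
force: [1.2, 1.2, 0.3]
finger_gap: 0.602
grasp_force: 0.0
```

```bash
python3 -c "
from h import *;p=robot.camera_params('wrist');im=robot.capture('wrist');cv2.imwrite('pics/w3.png',im[:,:,::-1]);np.savez('w3.npz',**p)
go(.467,.123,.1,16.5)"
```

```text
6.2 [0.4976 0.0894 0.2103] yaw 17.1 delta [-0.0189 -0.0408  0.1105] turn 0.6
```

View pics/w3.png

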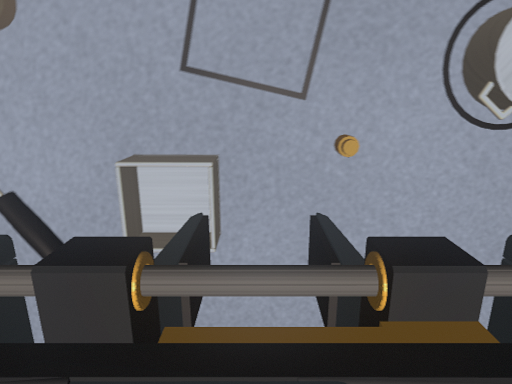

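The tin's far rim corners are at about (118,161) and (217,159), so it is nearly aligned with the tool. The near outline corners are at (181,70) and (304,97).

```bash
python3 -c "
from h import *;p=dict(np.load('w3.npz'));a=cast(p,[(118,161),(217,159)],.05);b=cast(p,[(181,70),(304,97)],0)
for nm,q,h in(('tin',a,46),('sq',b,64.5)):
    d=q[0]-q[1];L=np.hypot(*d);yaw=np.degrees(np.arctan2(d[1],d[0]))-90;u=d/L;n=np.array([u[1],-u[0]]);print(nm,q,L,yaw,(q.mean(0)+n*h/1000*(-1 if nm=='tin' else 1)))
t=a.mean(0)-n*0
"
```

```text
tin [[0.48670685 0.21841519]
 [0.51510658 0.12956655]] 0.09327714900698666 17.72604893809509 [0.45709065 0.15998543]
sq [[0.58348276 0.1916313 ]
 [0.59415514 0.06308752]] 0.12898605968275653 4.746109602055441 [0.65309778 0.13269618]
```

Request:
servo_tool:
  fingers: [0.6, 0.6, 0.6, 0.6, 0.6]
  delta_pos:
    - [-0.011, -0.02, 0.02]
    - [-0.022, -0.042, 0.05]
    - [-0.022, -0.042, 0.08]
    - [-0.022, -0.042, 0.1]
    - [-0.022, -0.042, 0.1]
  turn: [0, 0, 0, 0, 0]

```text
time: 6.7
tool_pos: [0.47, 0.1184, 0.1087]
tool_rot: [0.99, 0.142, -0.002, -0.0]
force: [0.0, -0.2, 0.7]
finger_gap: 0.601
grasp_force: 0.0
```

```bash
python3 -c "
from h import *;go(.470,.118,.04,17.3)"
```

```text
6.7 [0.47   0.1184 0.1087] yaw 16.3 delta [0.0002 0.0004 0.0687] turn -1.0
```

Request:
servo_tool:
  fingers: [0.6, 0.6, 0.6, 0.6, 0.6]
  delta_pos:
    - [0, 0, 0.02]
    - [0, 0, 0.045]
    - [0, 0, 0.062]
    - [0, 0, 0.07]
    - [0, 0, 0.07]
  turn: [-1, -1, -1, -1, -1]

```text
time: 7.2
tool_pos: [0.4714, 0.1182, 0.0408]
tool_rot: [0.989, 0.15, -0.0, -0.0]
force: [-0.2, -0.1, 0.1]
finger_gap: 0.599
grasp_force: 0.0
```

Request:
servo_tool:
  fingers: [0, 0, 0, 0, 0]
  delta_pos:
    - [0, 0, 0]
    - [0, 0, 0]
    - [0, 0, 0]
    - [0, 0, 0]
    - [0, 0, 0]
  turn: [0, 0, 0, 0, 0]

```text
time: 7.7
tool_pos: [0.4713, 0.1182, 0.0412]
tool_rot: [0.989, 0.15, 0.0, 0.0]
force: [-0.1, 0.5, -0.5]
finger_gap: 0.193
grasp_force: 0.0
```

Request:
servo_tool:
  fingers: [0, 0, 0, 0, 0]
  delta_pos:
    - [0, 0, 0]
    - [0, 0, 0]
    - [0, 0, 0]
    - [0, 0, 0]
    - [0, 0, 0]
  turn: [0, 0, 0, 0, 0]

```text
time: 8.2
tool_pos: [0.4711, 0.1185, 0.0411]
tool_rot: [0.989, 0.15, 0.0, -0.0]
force: [-2.0, 5.7, 4.9]
finger_gap: 0.043
grasp_force: 25.0
```

```bash
python3 -c "
from h import *;go(.6535+.0033,.1325-.0439,.04,4.3)"
```

```text
8.2 [0.4711 0.1185 0.0411] yaw 17.3 delta [0.1685 0.0837 0.0011] turn 13.0
```

Request:
servo_tool:
  fingers: [0, 0, 0, 0, 0]
  delta_pos:
    - [0.01, 0.005, 0]
    - [0.027, 0.0135, 0]
    - [0.047, 0.0235, 0]
    - [0.067, 0.0335, 0]
    - [0.085, 0.042, 0]
  turn: [0, 0, 0, 0, 0]

```text
time: 8.7
tool_pos: [0.5636, 0.1032, 0.0409]
tool_rot: [0.989, 0.15, -0.002, -0.0]
force: [-12.1, 2.9, 13.2]
finger_gap: 0.042
grasp_force: 25.0
```

Request:
servo_tool:
  fingers: [0, 0, 0, 0, 0]
  delta_pos:
    - [0.02, 0.01, 0]
    - [0.04, 0.02, 0]
    - [0.06, 0.03, 0]
    - [0.075, 0.037, 0]
    - [0.083, 0.0415, 0]
  turn: [2, 5, 8, 11, 13]

```text
time: 9.2
tool_pos: [0.6562, 0.0883, 0.0409]
tool_rot: [0.999, 0.036, -0.001, -0.0]
force: [-12.6, 2.6, 16.6]
finger_gap: 0.045
grasp_force: 25.0
```

Request:
servo_tool:
  fingers: [0, 0]
  delta_pos:
    - [0, 0, 0]
    - [0, 0, 0]
  turn: [0, 0]

```text
time: 9.4
tool_pos: [0.6571, 0.0882, 0.041]
tool_rot: [0.999, 0.037, 0.001, 0.0]
force: [5.2, 0.2, -0.2]
finger_gap: 0.042
grasp_force: 25.0
```

```bash
python3 -c "
from h import *;go(.6535+.0033,.1325-.0439,.04,4.3);print(robot.get_state()['finger_gap'])"
```

```text
9.4 [0.6571 0.0882 0.041 ] yaw 4.3 delta [-0.0003 -0.0004  0.001 ] turn -0.0
0.042092185128669385
```

Request:
servo_tool:
  fingers: [0.5, 0.5, 0.5, 0.5, 0.5]
  delta_pos:
    - [0, 0, 0]
    - [0, 0, 0]
    - [0, 0, 0]
    - [0, 0, 0]
    - [0, 0, 0]
  turn: [0, 0, 0, 0, 0]

```text
time: 9.9
tool_pos: [0.6562, 0.0884, 0.0409]
tool_rot: [0.999, 0.037, -0.0, -0.0]
force: [0.0, -0.2, 0.8]
finger_gap: 0.448
grasp_force: 0.0
```

Request:
servo_tool:
  fingers: [0.5, 0.5, 0.5, 0.5, 0.5]
  delta_pos:
    - [0, 0, -0.02]
    - [0, 0, -0.05]
    - [0, 0, -0.09]
    - [0, 0, -0.13]
    - [0, 0, -0.17]
  turn: [0, 0, 0, 0, 0]

```text
time: 10.4
tool_pos: [0.656, 0.0884, 0.2125]
tool_rot: [0.999, 0.037, -0.0, -0.0]
force: [1.1, 0.1, 0.6]
finger_gap: 0.502
grasp_force: 0.0
```

Request:
servo_tool:
  fingers: [0.5, 0.5, 0.5, 0.5, 0.5]
  delta_pos:
    - [-0.035, 0.01, -0.03]
    - [-0.07, 0.02, -0.06]
    - [-0.07, 0.02, -0.08]
    - [-0.07, 0.02, -0.08]
    - [-0.07, 0.02, -0.08]
  turn: [0, 0, 0, 0, 0]

```text
time: 10.9
tool_pos: [0.5881, 0.0632, 0.291]
tool_rot: [0.999, 0.037, 0.0, -0.0]
force: [0.3, 0.0, -0.5]
finger_gap: 0.5
grasp_force: 0.0
```

```bash
python3 -c "
from h import *;p=robot.camera_params('wrist');im=robot.capture('wrist');cv2.imwrite('pics/w4.png',im[:,:,::-1]);np.savez('w4.npz',**p)"
```

```text
(no output)
```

View pics/w4.png

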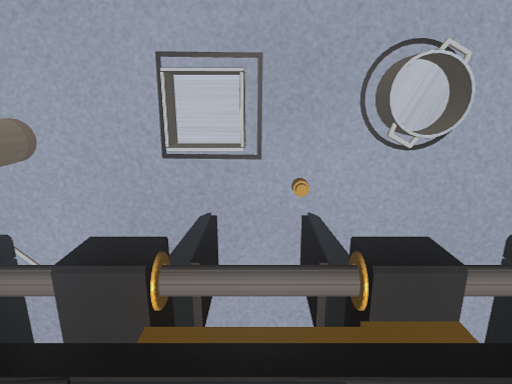

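Tin rim corners are at about (161,69), (244,68), (244,150) and (166,152). The outline's outer corners are (155,52), (263,53), (262,159) and (162,158). The bush is standing at (301,187), and the pot is inside its ring.

```bash
python3 -c "
from h import *;p=dict(np.load('w4.npz'))
a=cast(p,[(161,69),(244,68),(244,150),(166,152)],.05);b=cast(p,[(155,52),(263,53),(262,159),(162,158)],0)
print(rect(a),rect(b),a.mean(0)-b.mean(0));c=cast(p,(301,187),.028);print(c)
a=cast(p,(424,94),.05);b=cast(p,(416.5,94.5),0);print(a,b)"
```

```text
(array([649.6, 130.5]), array([93.9, 91.8]), 3.648667335510254) (array([653.3, 129.7]), array([131.5, 133.4]), 3.74605393409729) [-0.00328443  0.0006356 ]
[[0.56431904 0.00695469]]
[[ 0.68723304 -0.11609554]] [[ 0.6890706  -0.13032954]]
```

Tin is within about 3.5 mm of the centre. The pot reading here is oblique and coarse, so I will zoom in.

```bash
python3 -c "
from h import *;cv2.imwrite('pics/w4c.png',cv2.resize(cv2.imread('pics/w4.png')[25:165,345:485],None,fx=4,fy=4,interpolation=cv2.INTER_CUBIC))"
```

```text
(no output)
```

View pics/w4c.png

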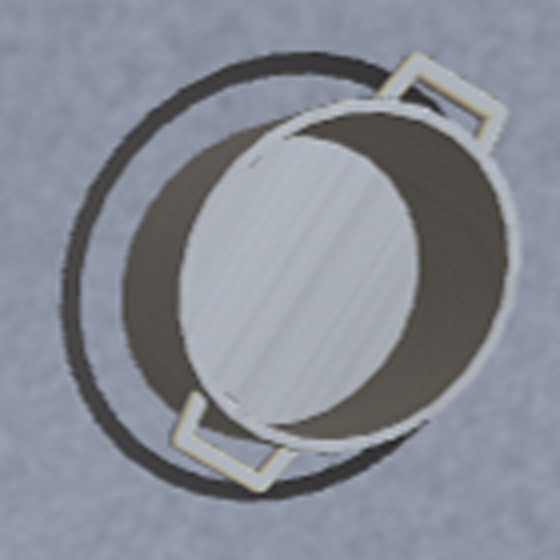

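```bash
python3 -c "
from h import *;p=dict(np.load('w4.npz'))
print(cast(p,(432.2,93.5),.05),cast(p,(414.3,94),0))
o=np.array([345,25]);
for nm,q,z in(('ring',[(60,290),(305,52),(250,500),(420,430),(115,150)],0),('rim',[(178,280),(520,270),(375,98),(315,450),(250,160),(480,375)],.05)):
    w=cast(p,np.array(q)/4+o,z);A=np.c_[2*w,np.ones(len(w))];s=np.linalg.lstsq(A,(w**2).sum(1),rcond=None)[0];print(nm,s[:2],np.sqrt(s[2]+s[0]**2+s[1]**2))"
```

```text
[[ 0.68846026 -0.12518324]] [[ 0.68946072 -0.12742348]]
ring [ 0.68643094 -0.12804266] 0.06858109643000172
rim [ 0.68617608 -0.12622315] 0.047427922599116684
```

The zoom shows the pot's rim and the ring concentric within about 2 mm, with the fitted radii correct. Everything is in place and the gripper is clear, so I'm handing in.

```bash
python3 -c "
from h import *;print(robot.close_job())"
```

```text
the job is handed in; nothing more can be done
None
```

The job is handed in: by my last camera measurements the pot sits about 2 mm from the round outline's centre and the tin about 3.5 mm from the square's with its sides aligned, both slid flat; the bush is still standing in place, I saw no other object disturbed, and the hand-in returned no verdict.

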